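# Stow the plantain press under the magnetic strip

## Task

The wooden plantain press on the granite ledge was left half open with its handles sticking out towards the sink. Fold its upper paddle fully shut, then, without lifting the press off the ledge, push its handle end round so that it pivots about its hinge end, which stays in its place in the corner, until its long side lies flush along the granite upstand beneath the magnetic strip. Leave the tumbler, the canister and the opener and spoon hanging on the strip undisturbed.

Things in the scene. Friction and masses are not known exactly. Their poses are not given: they have to be found in the camera images.
- corner (a point): Inside corner of the granite ledge, on its top (30 mm above the counter), where the upstand at its back meets a short side return at its left end. x points away from the robot, square into the upstand; y left along the upstand, into the return; z up. The ledge reaches 240 mm out from the upstand and 640 mm right of the corner. Above the ledge the upstand rises 65 mm, the return (150 mm long) 60 mm.
- strip (a point): Magnetic strip over the ledge: middle of its lower front edge, axes as corner. It runs along y, parallel to the upstand, 290 mm either way; is 24 mm deep (reaching to +x) and 45 mm high; front face 124 mm out from the upstand, lower edge 270 mm above the ledge. Under it a tool cannot stand upright but must lean back to the robot. Two steel arms carry its ends from behind the upstand, at the strip's height.
- press_hinge (a point): Wooden plantain press, two like paddles hinged at one short end: middle of the hinge end on the hinge axis, 22 mm over the ledge. x runs to the handles, y to the long side that belongs against the upstand, z up. Each paddle: board x 0 to 145 mm, 95 wide, 18 thick, then a handle x 145 to 200, 34 wide, on the centre line. Shut it stands 41 mm high, on 3 mm rubber feet (two at the hinge end, one under the handle tip). About 0.4 kg, loose, starts turned 35 to 52 degrees out.
- press_heel (a point): The hinge-end corner of the press on the long side that belongs against the upstand, 22 mm above the ledge. Axes as press_hinge.
- press_shoulder (a point): The other end of that long side, where the board ends and the handle begins (145 mm from press_heel), 22 mm above the ledge. Axes as press_hinge.
- press_grip (a point): On the upper paddle: middle of the handle's outer (top) face, 170 mm from the hinge end. x along the paddle towards the handle's tip, z out of the top face. The outer face lies 19 mm from the hinge axis.
- press_upper (a joint): Opening angle of the upper paddle about the hinge axis, rad: 0 is shut on the lower paddle, growing as its handle rises. The hinge is stiff (0.28 N m of friction), so the paddle stays where it is left and takes about 2 N at the handle to move.
- tumbler_mid (a point): Green glass tumbler, 72 mm across, 115 mm high, loose on the ledge right of the press. Point: its centre, half-way up.
- canister_mid (a point): White ceramic canister with a wooden twist cap, 96 mm across, 138 mm high, loose on the ledge right of the press. Point: its centre, half-way up.
- opener_tip (a point): Lower end of the steel bottle opener (160 mm long, 42 mm wide) that hangs on the front of the strip, reaching down to 150 mm above the ledge; it swings if knocked.
- spoon_tip (a point): Lower end of the steel slotted spoon (210 mm long, 52 mm wide) that hangs on the front of the strip, reaching down to 105 mm above the ledge; it swings if knocked.
There are look-alikes about, which are no part of the job. There is more than one size of the part that bears press_hinge; the job needs the larger.

How it is judged (in metres and radians):
On the way:
1. the upper paddle is folded shut while the press still stands out from the upstand (value of joint press_upper below 0.06 rad and angle between the x axis of press_hinge and the y axis of corner, either way round above 0.3 rad), for 0.2 s.
At the end, for the whole second after the job is handed in: The press lies shut (within 0.06 rad) and flat on the ledge, both ends of its long side within 10 mm of the upstand's face, the middle of its hinge end within 40 mm of where it started (value of joint press_upper below 0.06 rad and x of each of press_heel, press_shoulder in the frame of corner above -0.01 m and distance of press_hinge from where it was at the start of the episode below 0.04 m and angle between press_hinge's own z axis and vertical below 0.05 rad and z of press_hinge in the frame of corner between 0.017 and 0.027 m); the robot touches nothing.
It fails at once if the press is lifted off the ledge (more than 15 mm) (z of any of press_hinge, press_shoulder in the frame of corner above 0.037 m).
It fails at once if the tumbler is shifted more than 20 mm or tipped (distance of tumbler_mid from where it was at the start of the episode above 0.02 m or angle between tumbler_mid's own z axis and vertical above 0.2 rad).
It fails at once if the canister is shifted more than 20 mm or tipped (distance of canister_mid from where it was at the start of the episode above 0.02 m or angle between canister_mid's own z axis and vertical above 0.2 rad).
It fails at once if the opener or the spoon on the strip is knocked aside (tip moved more than 25 mm) (distance of any of opener_tip, spoon_tip from where it was at the start of the episode above 0.025 m).
It also fails if it takes over 61 s, if anything falls off the work surface, if the arm or the gripper's body presses on something with over 40 N, if the wrist force passes 120 N, or if a joint passes its speed limit or range.

## Robot

A 6-joint arm with a two-finger parallel gripper is mounted at the origin on the work surface. World frame = base frame: x ahead of the robot, y to its left, z up, the work surface at z = 0. Lengths are in mm, angles in rad, forces in N, time in s.
With the tool pointing down it reaches from about 350 to 975 mm from the base axis. Payload 7.1 kg.
Tool frame: the origin (TCP) lies at the very end of the fingers, on their centre line; the grasp point (between the pads) lies 19 mm behind it (ctrl.pinch_z is the z of the grasp point in the tool frame, in mm); z points along the fingers, y is the direction in which the jaws open and shut (so a half turn about z gives the same grasp; the last joint's range is limited). The gripper opens to 88 mm and grips with 3 to 60 N. Pads are 20 mm wide; open, the fingers measure 115 mm over their backs; the gripper's body (75 mm by 178 mm) begins 61 mm behind the grasp point.
Start: joints at [-1.19, 0.423, 1.63, -0, 1.089, -0.019], TCP at [243.287, -575.688, 222.675] pointing down, gripper open.
Joint ranges: [-3, 3], [-0.9, 2.11], [0.09, 2.58], [-1.31, 4.45], [0.11, 2.69], [-2.54, 2.54]. Speed limits (rad/s): [2.39, 2.39, 3.01, 3.14, 3.14, 3.14].

## Interface

Orientations are given as a rotation vector (axis times angle).
In Python, from workcell import get_obs, optics, ctrl gives the robot as it stands.
- The arm moves only by the shell command python3 -m jog 'ROWS'. ROWS is a JSON object of lists of equal length, an entry for each row: "delta_rot": the turn, a rotation vector about the tool's x, y, z in rad, a list of three; "translation": the shift along the tool's x, y, z in mm, a list of three; "hand": the opening, from -1 (shut) to 1 (fully open). In form: {"delta_rot": [[rx, ry, rz], ...], "translation": [[x, y, z], ...], "hand": [hand, ...]}. A call has 1 to 5 rows; each row is the pose to reach, as a shift and turn from the pose commanded when the call began, along the tool's axes at that moment; what a row does not reach only later rows make up. A row lasts 1/10 s, in which the tool goes at most 50 mm and 8.59 degrees, less where a joint would pass 70% of its speed; a pose out of reach is approached as far as the arm can. A call with a gripper value outside its range is refused whole. The fingers move at their own pace and stop on an object; the grip force is fixed at half the most. Time passes only in rows, so rows that repeat a pose let the fingers close. It gives the time, the measured TCP pose, the force and the opening at its end, in the units of the state.
- get_obs(): the state, without advancing time (a new reading comes with each control period).
- optics.get_image(name): name is "side" or "top" or "wrist"; returns the picture (480x640x3 uint8, red, green, blue); there is no depth.
- optics.calibration(name): a dict with "intrinsics" (3x3 intrinsics, pixels), "cam_to_world" (4x4, takes a point from camera to world coordinates). Camera axes: x right, y up, looking along -z (the intrinsics and any distortion apply to the point x, -y, -z); pixel columns grow to the right and rows downward; lengths in mm; the calibration is good to about 2 mm. The wrist camera is an equidistant fisheye: a pixel r from the principal point sees the ray r / f radians off the axis. A picture is of the moment at which its call begins: read the wrist's pose just before it. calibration takes no time and is no camera call; for the wrist camera it gives the pose at the moment of the call.
- ctrl.close_job(): hands the job in, once; it reports no verdict.
The state is a dict: "t": time; "qpos": joint angles; "qvel": joint speeds; "joint_torque": joint torques, N m; "ee_pos": TCP position; "orientation": TCP orientation; "ft_force": force on the tool from outside, world axes, zero at the start; "moment": the same for the moment, N m; "width": finger opening in mm.
Only numpy, scipy, OpenCV 4.12 (cv2) and the standard library are available. Lean on these libraries where they do the work, as an engineer would, in place of code of your own. Each camera call takes 0.05 s, during which the arm holds its last target. There are 200 camera calls.

## Working session

There is one attempt and no reset: what is moved stays moved. The work goes in short steps, Python scripts to look and compute and a shell command to move; the robot and the scene stay as the last step left them, time stands still between calls to the robot, and variables do not carry over. Pictures are saved under pics/ and viewed, about 8 in all and at most 12, crops included, and the job is handed in when it is done.

```bash
mkdir -p pics; ls
python3 - <<'E'
from workcell import get_obs, optics, ctrl
import cv2, numpy as np
for n in ["side","top"]:
    im=optics.get_image(n); cv2.imwrite(f"pics/{n}0.png",im[:,:,::-1])
    c=optics.calibration(n); print(n,np.round(c["intrinsics"],1).tolist(),np.round(c["cam_to_world"],3).tolist(),c.keys())
o=get_obs();print(o)
E
```

```text
pics
side [[550.3, 0.0, 318.6], [0.0, 550.3, 246.5], [0.0, 0.0, 1.0]] [[0.989, -0.095, 0.116, 770.11], [0.15, 0.611, -0.777, -1027.669], [0.002, 0.786, 0.618, 1011.936], [0.0, 0.0, 0.0, 1.0]] dict_keys(['intrinsics', 'cam_to_world'])
top [[578.5, 0.0, 322.1], [0.0, 578.5, 242.5], [0.0, 0.0, 1.0]] [[0.019, 0.985, -0.171, 412.92], [-1.0, 0.018, -0.006, -13.43], [-0.003, 0.171, 0.985, 1303.776], [0.0, 0.0, 0.0, 1.0]] dict_keys(['intrinsics', 'cam_to_world'])
{'t': 0.1, 'qpos': array([-1.19002309e+00,  4.23768379e-01,  1.63056890e+00, -8.20484905e-06,
        1.08862138e+00, -1.90067990e-02]), 'qvel': array([ 0.0011106 , -0.00171007, -0.00153404, -0.00012131, -0.00052863,
       -0.00066178]), 'joint_torque': array([ 8.30844419e-04, -5.45613205e+01, -2.74325520e+01,  6.46289787e-02,
        1.87571225e-02, -4.73085549e-05]), 'ee_pos': array([ 243.09665611, -575.25732226,  221.99452026]), 'orientation': array([-3.07772169e+00, -6.23538774e-01,  3.97069479e-04]), 'ft_force': array([ 0.57358361, -0.05052452,  0.02544575]), 'moment': array([ 0.01333526,  0.00018919, -0.0628167 ]), 'width': 87.74032090718151}
```

View pics/top0.png

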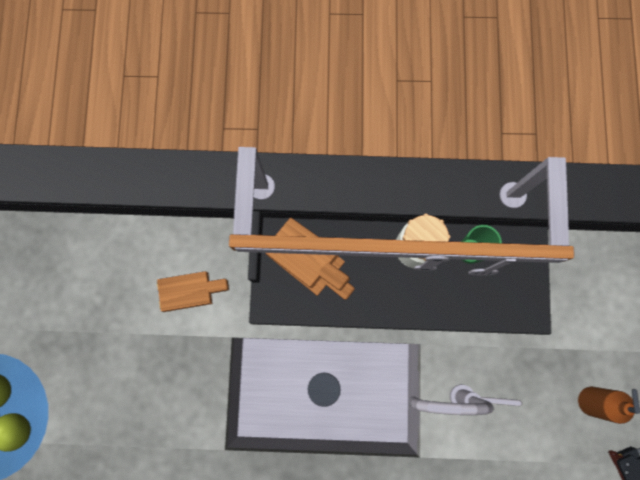

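View pics/side0.png

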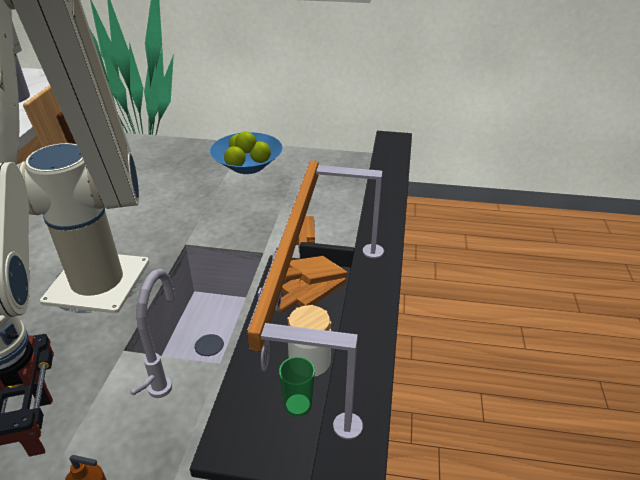

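Top view: the press is on the ledge at (305,258), with its handles at about (335,280) and its hinge end near the corner at (265,215). The other candidate is a smaller board on the counter at (190,290), which is the look-alike. The canister is at (425,235), the tumbler at (485,240), and the spoon and opener hang at (430,262) and (490,268). I choose the ledge press and will check it in an enlarged crop.

Run:
```python
import cv2, numpy as np
t=cv2.imread("pics/top0.png")[190:340,140:380]; s=cv2.imread("pics/side0.png")[210:390,230:390]
t=cv2.resize(t,None,fx=3.33,fy=3.33,interpolation=cv2.INTER_CUBIC)
cv2.imwrite("pics/tc.png",np.clip(t.astype(float)*1.3+15,0,255).astype(np.uint8))
s=cv2.resize(s,None,fx=3.33,fy=3.33,interpolation=cv2.INTER_CUBIC)
cv2.imwrite("pics/sc.png",np.clip(s.astype(float)*1.3+15,0,255).astype(np.uint8))
```

```text
(no output)
```

View pics/tc.png

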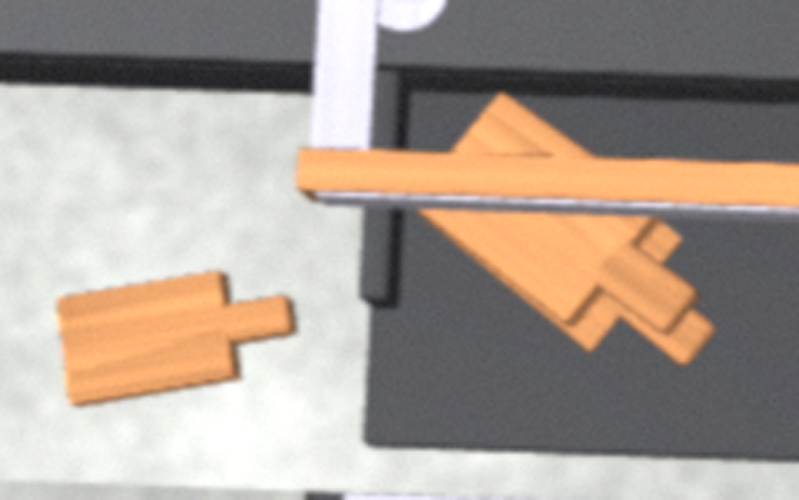

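View pics/sc.png

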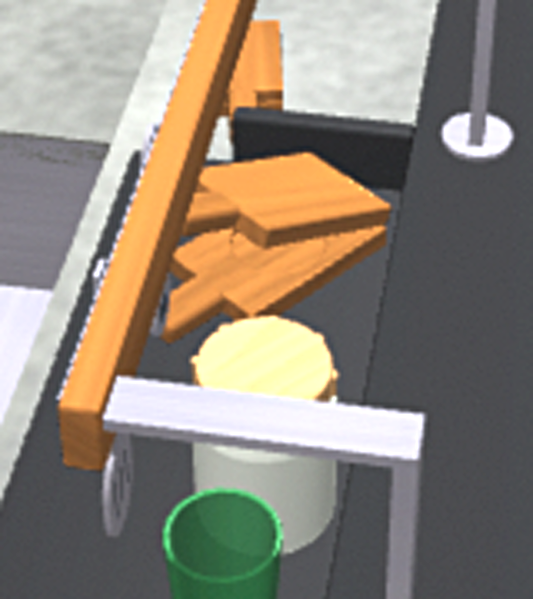

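The crop confirms the ledge press: upper paddle ajar, lower handle tip corners at crop (715,328) and (687,364), heel corner at (502,93). The counter board at (150,335) is visibly smaller and shut. Next I fit the press model to the picked points.

```bash
cat > h.py <<'E'
import numpy as np
from workcell import get_obs, optics, ctrl
from scipy.spatial.transform import Rotation as R
def proj(c,P):
    T=c["cam_to_world"];p=(np.asarray(P)-T[:3,3])@T[:3,:3];p=p*[1,-1,-1]
    q=p@c["intrinsics"].T;return (q[...,:2]/q[...,2:])
def onz(c,uv,z):
    K=c["intrinsics"];T=c["cam_to_world"];d=T[:3,:3]@np.array([(uv[0]-K[0,2])/K[0,0],-(uv[1]-K[1,2])/K[1,1],-1])
    return T[:3,3]+d*(z-T[2,3])/d[2]
def loc(P,a):   # upper paddle point -> press frame
    x,y,z=P;return [x*np.cos(a)-z*np.sin(a),y,x*np.sin(a)+z*np.cos(a)]
def wor(P,h,yaw): return R.from_euler('z',yaw).apply(P)+[h[0],h[1],52]
E
python3 - <<'E'
from h import *
from scipy.optimize import least_squares
t=optics.calibration("top");s=optics.calibration("side")
A=onz(t,(250.5,323.6),30);B=onz(t,(550,333),30);d=B-A;print("ledge front",A,B,np.linalg.norm(d))
y=-d/np.linalg.norm(d);x=np.array([y[1],-y[0],0]);print("yaw corner",np.arctan2(x[1],x[0]),"corner",A+240*x)
print("upstand top edge px", onz(t,(140+410/3.33,190+70/3.33),95), onz(t,(140+620/3.33,190+76/3.33),95))
print("ret right edge", onz(t,(140+400/3.33,190+215/3.33),90))
obs=[('t',1,(0,47.5,19),(502,93)),('t',1,(145,-47.5,19),(572,322)),('t',1,(200,17,19),(697,290)),('t',1,(200,-17,19),(668,330)),
('t',0,(200,17,-1),(715,328)),('t',0,(200,-17,-1),(687,364)),('t',0,(145,-47.5,-1),(590,350)),('t',0,(145,47.5,-1),(680,238)),
('s',1,(0,47.5,19),(388,207)),('s',1,(0,-47.5,19),(310,153)),('s',1,(145,47.5,19),(270,232))]
def f(p):
    r=[]
    for c,u,P,px in obs:
        P=loc(P,p[3]) if u else P
        o=np.array([140,190]) if c=='t' else np.array([230,210])
        r.append(proj(t if c=='t' else s,wor(P,p[:2],p[2]))-(np.array(px)/3.33+o))
    return np.array(r).ravel()
q=least_squares(f,[650,60,-2.4,.4],x_scale=[10,10,.1,.1],loss='soft_l1');print(q.x);print(np.round(q.fun.reshape(-1,2),1))
h=q.x[:2];w=q.x[2]
for n,P in dict(heel=(0,47.5,0),heel2=(0,-47.5,0),shoulder=(145,47.5,0),tip=(200,0,0),grip=loc((170,0,19),q.x[3])).items(): print(n,wor(P,h,w))
for n,c,uv,z in [("can",t,(427,228),30+138),("tum",t,(485,235),145),("can side",s,(309,320),168),("tum side",s,(297,369),145),("strip L",t,(231,241),345),("strip R",t,(571,252),345)]: print(n,onz(c,uv,z))
E
```

```text
ledge front [451.34876255 146.84548324  30.        ] [ 443.13845255 -505.06473435   30.        ] 651.9619168329907
yaw corner -0.012593568451629875 corner [691.32973105 143.82310671  30.        ]
upstand top edge px [688.64837145 121.11362946  95.        ] [687.12273357 -13.99080024  95.        ]
ret right edge [595.02221311 124.63828714  90.        ]
[ 6.41337539e+02  8.68831059e+01 -2.23236154e+00  3.80074630e-01]
[[-0.  -1.4]
 [-1.3  0. ]
 [ 0.9 -0.3]
 [-1.   0.8]
 [ 1.2 -0.7]
 [-0.2  0.7]
 [ 0.3 -0.1]
 [ 0.7 -0.3]
 [ 0.8 -0.6]
 [-0.9 -1.1]
 [-1.7 -0. ]]
heel [678.8165404   57.70135719  52.        ]
heel2 [603.85853765 116.06485456  52.        ]
shoulder [589.73541283 -56.70822594  52.        ]
tip [518.46701825 -70.92321568  52.        ]
grip [548.68120121 -32.11822778 132.71236369]
can [ 643.09704325 -216.1411059   168.        ]
tum [ 635.35136889 -338.08992322  145.        ]
can side [ 629.11719916 -219.27290993  168.        ]
tum side [ 623.69869849 -333.54997185  145.        ]
strip L [578.95870809 145.51795765 345.        ]
strip R [ 570.56619756 -425.16593733  345.        ]
```

Fit residuals are about 1 px. It gives yaw 0.65 rad out from the upstand, opening 0.38 rad, hinge at (641,87), upstand face at x≈690, and the return at y≈124, all consistent with the description. Next I set up a delta helper and start the approach, high over the faucet with the tool leaning back 40°.

```bash
cat >> h.py <<'E'
def to(p,phi=50,yaw=0):
    c,s=np.cos(np.radians(phi)),np.sin(np.radians(phi))
    Rt=np.array([[s,0,c],[0,-1,0],[c,0,-s]]).T  # columns x,y,z
    Rt=np.column_stack([[s,0,c],[0,-1,0],[c,0,-s]]); Rt=R.from_euler('z',yaw).as_matrix()@Rt
    o=get_obs();Rc=R.from_rotvec(o["orientation"]).as_matrix()
    print("d",np.round(Rc.T@(np.array(p)-o["ee_pos"]),1),"rot",np.round(R.from_matrix(Rc.T@Rt).as_rotvec(),3))
E
python3 - <<'E'
from h import *
t=optics.calibration("top");s=optics.calibration("side")
b=onz(t,(463,398),0);print("faucet base",b)
for z in (150,200,250,300,350): print(z,proj(s,b+[0,0,z]))
for z in (135,160): print(onz(t,(432,264),z),onz(t,(490,270),z))
print(R.from_rotvec(get_obs()["orientation"]).as_matrix().round(2))
to([330,-300,430]);to([420,-60,400])
E
```

```text
faucet base [ 299.8973217  -319.99964718    0.        ]
150 [143.9814667  343.42856376]
200 [139.16376484 326.59907661]
250 [134.06913933 308.80222305]
300 [128.67300711 289.95212802]
350 [122.94778667 269.95244214]
[ 575.20432363 -231.27725286  135.        ] [ 565.04595135 -348.90552466  135.        ]
[ 571.73307659 -226.61752861  160.        ] [ 561.79199085 -341.72974365  160.        ]
[[ 0.92  0.39 -0.  ]
 [ 0.39 -0.92  0.  ]
 [ 0.   -0.   -1.  ]]
d [ 187.2 -220.  -207.7] rot [-0.141  0.689  0.383]
d [ 363.5 -406.  -177.4] rot [-0.141  0.689  0.383]
```

```bash
python3 -m jog '{"translation":[[0,0,-50],[0,0,-100],[0,0,-150],[15,-20,-190],[40,-50,-220]],"delta_rot":[[0,0,0],[0,0,0],[0,0,0.1],[0,0,0.2],[0,0,0.3]],"hand":[-1,-1,-1,-1,-1]}'
python3 -m jog '{"translation":[[30,-35,0],[60,-70,0],[90,-105,0],[120,-140,0],[150,-175,0]],"delta_rot":[[0,0,0],[0,0,0],[0,0.1,0],[0,0.2,0],[0,0.3,0]],"hand":[-1,-1,-1,-1,-1]}'
python3 -c "
from h import *
print(get_obs()['qpos'].round(2));to([420,-60,400])"
```

```text
t: 0.6
ee_pos: [260.4, -514.8, 445.0]
orientation: [3.136, 0.147, 0.001]
ft_force: [0.8, -0.2, 0.5]
width: 51.2
t: 1.1
ee_pos: [393.5, -323.2, 442.8]
orientation: [-3.086, -0.154, -0.473]
ft_force: [0.4, 0.5, 0.3]
width: 11.3
[-0.86 -0.04  1.74  0.26  1.28  0.56]
d [  37.4 -259.3   56.6] rot [-0.049  0.394  0.088]
```

```bash
python3 -m jog '{"translation":[[0,-48,5],[10,-96,15],[20,-144,25],[30,-192,40],[35,-240,50]],"delta_rot":[[0,0.08,0],[0,0.16,0.05],[0,0.24,0.05],[-0.05,0.32,0.09],[-0.05,0.39,0.09]],"hand":[-1,-1,-1,-1,-1]}'
python3 -c "
from h import *
print(get_obs()['qpos'].round(2));to([470,-38,250]);to([548,-38,165])"
```

```text
t: 1.6
ee_pos: [415.6, -80.5, 404.8]
orientation: [2.952, -0.008, 1.068]
ft_force: [1.3, 0.6, -0.5]
width: 0.2
[-0.4  -0.41  2.21  0.38  0.72  0.97]
d [-57.4 -42.9 153.6] rot [ 0.004  0.004 -0.004]
d [-51.9 -43.3 268.8] rot [ 0.004  0.004 -0.004]
```

```bash
python3 -m jog '{"translation":[[-19,-14,40],[-38,-28,80],[-57,-43,120],[-57,-43,154],[-57,-43,154]],"delta_rot":[[0,0,0],[0,0,0],[0,0,0],[0,0,0],[0,0,0]],"hand":[-1,-1,-1,-1,-1]}'
python3 -m jog '{"translation":[[0,0,40],[3,0,80],[6,0,115],[6,0,115],[6,0,115]],"delta_rot":[[0,0,0],[0,0,0],[0,0,0],[0,0,0],[0,0,0]],"hand":[-1,-1,-1,-1,-1]}'
python3 - <<'E'
from h import *
import cv2
print(get_obs()['qpos'].round(2));to([548,-38,77])
t=optics.get_image("top")[190:340,220:400];s=optics.get_image("side")[200:380,200:400]
a=cv2.resize(t,(400,333));b=cv2.resize(s,(400,360));im=np.zeros((360,800,3),np.uint8);im[:333,:400]=a;im[:,400:]=b
cv2.imwrite("pics/p1.png",im[:,:,::-1])
E
```

```text
t: 2.1
ee_pos: [470.0, -38.2, 245.5]
orientation: [-2.961, 0.002, -1.05]
ft_force: [0.1, -0.4, -1.1]
width: 0.4
t: 2.6
ee_pos: [522.2, -31.8, 208.2]
orientation: [-2.925, -0.01, -1.085]
ft_force: [0.3, 1.3, 0.7]
width: 0.6
[-0.16  0.14  2.32  1.78  0.13 -0.33]
d [-66.    9.  116.1] rot [-0.023 -0.012 -0.001]
```

View pics/p1.png

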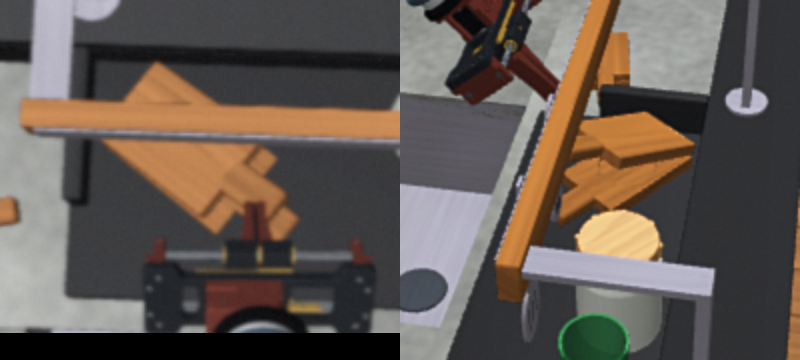

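The picture shows the closed fingers short of the target, about 40 mm from the handle, with the press undisturbed. Joint 5 sits at its lower limit, so a 40° lean is too much at this reach. I'll fit the arm's kinematics to the logged states to pick a feasible lean.

```bash
cat >> h.py <<'E'
def fk(q,k):
    L1,L2,D,H,o=k;r=lambda a,x:R.from_euler(a,x)
    A=r('z',q[0]);p=A.apply([o,0,H]);A=A*r('y',q[1]);p=p+A.apply([0,0,L1]);A=A*r('y',q[2]);p=p+A.apply([0,0,L2])
    A=A*r('z',q[3])*r('y',q[4]);p=p+A.apply([0,0,D]);return p,A*r('z',q[5])
E
python3 - <<'E'
from h import *
from scipy.optimize import least_squares
o=get_obs()
D=[([-1.19002,.42377,1.63057,0,1.08862,-.019],[243.1,-575.3,222.0]),([-.86,-.04,1.74,.26,1.28,.56],[393.5,-323.2,442.8]),([-.4,-.41,2.21,.38,.72,.97],[415.6,-80.5,404.8]),(o['qpos'],o['ee_pos'])]
f=lambda k:np.concatenate([fk(q,k)[0]-p for q,p in D])
s=least_squares(f,[400,400,250,200,0]);k=s.x;print(k.round(1),s.fun.round(1))
C=fk(o['qpos'],k)[1];Rm=R.from_rotvec(o['orientation']);print((C.inv()*Rm).as_rotvec().round(2))
M=(fk(D[0][0],k)[1].inv()*R.from_rotvec([-3.0777,-.6235,0])) ;print("const",M.as_rotvec().round(3))
lo=np.array([-3,-.9,.09,-1.31,.13,-2.54]);hi=np.array([3,2.11,2.58,4.45,2.69,2.54])
def ik(p,lean,yaw=0,g=None):
    c,s_=np.sin(np.radians(lean)),np.cos(np.radians(lean))
    Rt=R.from_matrix(R.from_euler('z',yaw).as_matrix()@np.column_stack([[s_,0,c],[0,-1,0],[c,0,-s_]]))
    def e(q):
        P,A=fk(q,k);return np.concatenate([(P-p),300*((A*M).inv()*Rt).as_rotvec()])
    return min((least_squares(e,np.clip(g0,lo+.01,hi-.01),bounds=(lo,hi)) for g0 in ([-.1,.2,2,0,.6,-.1],[-.1,.2,2,.8,.5,-.8],[-.1,.4,1.5,-.8,.9,.8])),key=lambda r:r.cost)
for p in ([548,-38,160],[548,-38,78],[510,-70,46],[590,-45,46],[595,-45,46],[610,-100,46]):
  for lean in (15,20,25,30,35): r=ik(p,lean);print(p,lean,round(r.cost,1),r.x.round(2))
E
```

```text
[514.9 469.7 289.9 268.2  -8.9] [-13.3   1.3   7.4 -23.5   2.9   2.6  -5.6 -15.9   6.6  20.1 -17.8 -16.6]
[-0.   -0.    1.57]
const [-0.     0.     1.571]
[548, -38, 160] 15 0.0 [-0.08  0.28  2.05  0.04  0.55  1.46]
[548, -38, 160] 20 0.0 [-0.08  0.25  2.11  0.07  0.43  1.43]
[548, -38, 160] 25 0.0 [-0.09  0.23  2.17  0.12  0.31  1.37]
[548, -38, 160] 30 0.0 [-0.09  0.22  2.22  0.26  0.18  1.23]
[548, -38, 160] 35 61.1 [-0.12  0.21  2.26  0.79  0.13  0.68]
[548, -38, 78] 15 0.0 [-0.08  0.42  2.1   0.06  0.36  1.44]
[548, -38, 78] 20 0.0 [-0.08  0.4   2.16  0.12  0.24  1.37]
[548, -38, 78] 25 6.9 [-0.09  0.39  2.21  0.33  0.13  1.16]
[548, -38, 78] 30 80.3 [-0.11  0.4   2.29  2.53  0.13 -1.06]
[548, -38, 78] 35 0.0 [-0.1   0.4   2.32  2.84  0.19 -1.35]
[510, -70, 46] 15 0.0 [-0.16  0.44  2.19  0.16  0.26  1.26]
[510, -70, 46] 20 0.0 [-0.17  0.43  2.25  0.43  0.14  0.99]
[510, -70, 46] 25 70.3 [-0.21  0.43  2.31  1.89  0.13 -0.51]
[510, -70, 46] 30 0.0 [-0.19  0.43  2.35  2.59  0.18 -1.19]
[510, -70, 46] 35 0.0 [-0.2   0.45  2.4   2.77  0.32 -1.39]
[590, -45, 46] 15 0.0 [-0.09  0.53  2
[... 172 characters left out ...]
1  0.51  2.2   2.61  0.13 -1.14]
[590, -45, 46] 35 0.0 [-0.11  0.51  2.23  2.86  0.22 -1.38]
[595, -45, 46] 15 0.0 [-0.09  0.53  2.    0.07  0.35  1.43]
[595, -45, 46] 20 0.0 [-0.09  0.52  2.06  0.14  0.22  1.35]
[595, -45, 46] 25 24.7 [-0.1   0.51  2.1   0.39  0.13  1.1 ]
[595, -45, 46] 30 44.8 [-0.11  0.52  2.19  2.6   0.13 -1.12]
[595, -45, 46] 35 0.0 [-0.1   0.52  2.22  2.85  0.21 -1.37]
[610, -100, 46] 15 0.0 [-0.18  0.56  1.94  0.13  0.38  1.27]
[610, -100, 46] 20 0.0 [-0.19  0.55  2.    0.26  0.26  1.14]
[610, -100, 46] 25 0.0 [-0.2   0.54  2.06  0.64  0.14  0.76]
[610, -100, 46] 30 12.5 [-0.22  0.54  2.12  1.81  0.13 -0.43]
[610, -100, 46] 35 0.0 [-0.22  0.54  2.16  2.48  0.21 -1.1 ]
```

A larger lean (about 50°) on the flipped wrist branch (q4→π) keeps joint 5 clear of its limit and clears the strip better. Continuing the wrist over.

```bash
python3 -c "
from h import *
to([500,-38,205],40)"
```

```text
d [-18.3   6.  -12.8] rot [-0.023  0.164 -0.004]
```

```bash
python3 -m jog '{"translation":[[-10,3,-13],[-18,6,-13],[-18,6,-13],[-18,6,-13],[-18,6,-13]],"delta_rot":[[-0.02,0.08,0],[-0.02,0.16,0],[-0.02,0.2,0],[-0.02,0.2,0],[-0.02,0.2,0]],"hand":[-1,-1,-1,-1,-1]}'
python3 -c "
from h import *
print(get_obs()['qpos'].round(2));to([500,-38,205],38);to([545,-38,160],40);to([545,-38,78],40)"
```

```text
t: 3.2
ee_pos: [498.8, -37.7, 206.2]
orientation: [-2.817, 0.003, -1.381]
ft_force: [0.5, 1.2, -0.1]
width: 0.2
[-0.2   0.2   2.48  2.78  0.47 -1.37]
d [-0.2  0.3  1.7] rot [-0.003 -0.004 -0.004]
d [-8.2  0.6 64.8] rot [-0.003 -0.039 -0.004]
d [-73.    1.  115.1] rot [-0.003 -0.039 -0.004]
```

```bash
python3 -m jog '{"translation":[[-4,0,35],[-8,0,65],[-8,0,65]],"delta_rot":[[0,0,0],[0,0,0],[0,0,0]],"hand":[-1,-1,-1]}'
python3 -c "
from h import *
o=get_obs();print(o['qpos'].round(2),o['ft_force']);to([545,-38,110],38);to([545,-38,78],38)"
```

```text
t: 3.5
ee_pos: [547.2, -36.7, 157.5]
orientation: [-2.816, 0.003, -1.373]
ft_force: [-0.3, 0.8, -0.1]
width: 0.3
[-0.17  0.4   2.41  2.89  0.58 -1.46] [-0.25650971  0.77469867 -0.12769558]
d [-38.8   1.7  27.5] rot [-0.007  0.    -0.005]
d [-64.    1.9  47.2] rot [-0.007  0.    -0.005]
```

```bash
python3 -m jog '{"translation":[[-10,1,7],[-20,2,14],[-30,2,21],[-39,2,27],[-39,2,27]],"delta_rot":[[0,0,0],[0,0,0],[0,0,0],[0,0,0],[0,0,0]],"hand":[-1,-1,-1,-1,-1]}'
python3 -m jog '{"translation":[[-6,0,5],[-12,0,10],[-18,0,15],[-22,0,17],[-24,0,19]],"delta_rot":[[0,0,0],[0,0,0],[0,0,0],[0,0,0],[0,0,0]],"hand":[-1,-1,-1,-1,-1]}'
python3 -c "
from h import *
o=get_obs();print(o['qpos'].round(2),o['ft_force']);to([545,-38,76],38)"
```

```text
t: 4.0
ee_pos: [541.9, -38.5, 111.4]
orientation: [-2.817, 0.004, -1.373]
ft_force: [-0.2, -0.4, -0.5]
width: 0.4
t: 4.5
ee_pos: [542.3, -39.4, 79.2]
orientation: [-2.822, 0.004, -1.372]
ft_force: [-3.2, -1.2, 7.7]
width: 0.3
[-0.17  0.65  2.41  2.95  0.83 -1.55] [-3.19482056 -1.18701508  7.71305818]
d [-0.9 -1.4  4.1] rot [-0.002  0.002 -0.004]
```

```bash
python3 -m jog '{"translation":[[-2,0,1.5],[-4,0,3],[-4,0,3],[-4,0,3]],"delta_rot":[[0,0,0],[0,0,0],[0,0,0],[0,0,0]],"hand":[-1,-1,-1,-1]}'
python3 - <<'E'
from h import *
import cv2
o=get_obs();print(o['ee_pos'],o['ft_force'])
t=optics.get_image("top")[190:340,220:400];s=optics.get_image("side")[200:380,200:400]
a=cv2.resize(t,(400,333));b=cv2.resize(s,(400,360));im=np.zeros((360,800,3),np.uint8);im[:333,:400]=a;im[:,400:]=b
cv2.imwrite("pics/p2.png",im[:,:,::-1])
E
```

```text
t: 4.9
ee_pos: [542.6, -39.5, 78.1]
orientation: [-2.816, 0.005, -1.385]
ft_force: [-17.0, -1.7, 32.5]
width: 0.5
[542.58699937 -39.52562318  78.07662975] [-16.95107197  -1.74283122  32.4828336 ]
```

View pics/p2.png

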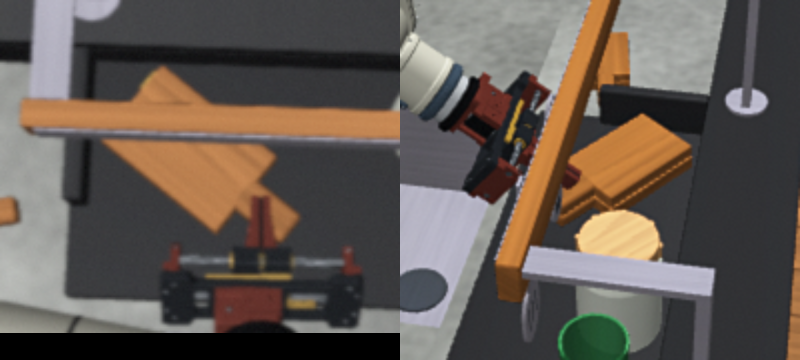

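The press is shut: the force rises stiffly to 32 N at closed height, and both paddles look parallel. It is still turned out. I lift off, drop in front of the handle, and push it on an arc about the hinge.

```bash
python3 -c "
from h import *
to([540,-38,115],38);to([490,-15,115],38);to([490,-15,46],38)"
```

```text
d [ 27.6  -1.6 -24.6] rot [-0.001 -0.006 -0.004]
d [ -3.  -24.6 -64.1] rot [-0.001 -0.006 -0.004]
d [-57.6 -24.3 -22. ] rot [-0.001 -0.006 -0.004]
```

```bash
python3 -m jog '{"translation":[[14,-1,-12],[28,-2,-25],[12,-13,-45],[-3,-25,-64],[-3,-25,-64]],"delta_rot":[[0,0,0],[0,0,0],[0,0,0],[0,0,0],[0,0,0]],"hand":[-1,-1,-1,-1,-1]}'
python3 -m jog '{"translation":[[-20,0,15],[-38,0,28],[-54,0,42],[-54,0,42],[-54,0,42]],"delta_rot":[[0,0,0],[0,0,0],[0,0,0],[0,0,0],[0,0,0]],"hand":[-1,-1,-1,-1,-1]}'
python3 -c "
from h import *
o=get_obs();print(o['qpos'].round(2),o['ft_force'])
for p in ([509,-34,46],[535,-50,46],[557,-66,46],[580,-76,46],[600,-80,46],[614,-82,46]): to(p,38)"
```

```text
t: 5.5
ee_pos: [486.6, -13.3, 111.1]
orientation: [-2.824, 0.002, -1.366]
ft_force: [0.5, 0.3, -0.1]
width: 0.6
t: 6.0
ee_pos: [489.9, -14.3, 43.1]
orientation: [-2.822, 0.004, -1.371]
ft_force: [0.6, -0.0, -0.0]
width: 0.1
[-0.11  0.82  2.51  3.04  1.09 -1.59] [ 0.60369202 -0.00568807 -0.01672812]
d [14.1 19.7 13.2] rot [-0.002  0.003 -0.004]
d [30.3 35.7 33.6] rot [-0.002  0.003 -0.004]
d [43.9 51.7 50.8] rot [-0.002  0.003 -0.004]
d [58.2 61.7 68.9] rot [-0.002  0.003 -0.004]
d [70.6 65.6 84.6] rot [-0.002  0.003 -0.004]
d [79.2 67.6 95.6] rot [-0.002  0.003 -0.004]
```

```bash
python3 -m jog '{"translation":[[7,10,7],[14,20,13],[20,26,20],[25,31,27],[30,36,34]],"delta_rot":[[0,0,0],[0,0,0],[0,0,0],[0,0,0],[0,0,0]],"hand":[-1,-1,-1,-1,-1]}'
python3 -m jog '{"translation":[[4,5,5],[9,10,11],[14,16,17],[14,16,17]],"delta_rot":[[0,0,0],[0,0,0],[0,0,0],[0,0,0]],"hand":[-1,-1,-1,-1]}'
python3 - <<'E'
from h import *
import cv2
o=get_obs();print(o['ee_pos'],o['ft_force'])
for p in ([580,-76,46],[600,-80,46],[614,-82,46]): to(p,38)
t=optics.get_image("top")[190:340,220:400];s=optics.get_image("side")[200:380,200:400]
a=cv2.resize(t,(400,333));b=cv2.resize(s,(400,360));im=np.zeros((360,800,3),np.uint8);im[:333,:400]=a;im[:,400:]=b
cv2.imwrite("pics/p3.png",im[:,:,::-1])
E
```

```text
t: 6.5
ee_pos: [535.7, -50.5, 47.1]
orientation: [-2.821, 0.003, -1.375]
ft_force: [-3.9, 0.8, 3.1]
width: -0.0
t: 6.9
ee_pos: [558.8, -67.4, 46.9]
orientation: [-2.821, 0.005, -1.376]
ft_force: [-0.4, -0.5, -0.1]
width: 0.2
[558.7890696  -67.38865363  46.92970595] [-0.42145371 -0.51497008 -0.06623523]
d [12.4  8.6 17.3] rot [-0.001 -0.    -0.004]
d [24.7 12.5 33. ] rot [-0.001 -0.    -0.004]
d [33.3 14.5 44.1] rot [-0.001 -0.    -0.004]
```

View pics/p3.png

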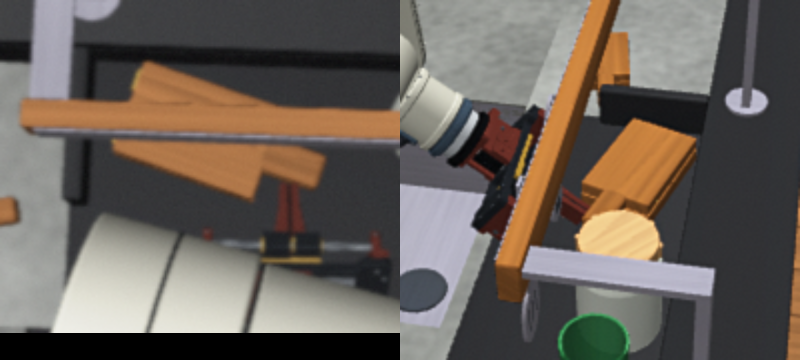

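The picture shows the press pivoting about its hinge end, now about 18° out, still shut and flat, with the fingers on the handle. Continuing the arc.

```bash
python3 -m jog '{"translation":[[6,4,9],[12,8,17],[18,10,25],[25,12,33],[29,13,39]],"delta_rot":[[0,0,0],[0,0,0],[0,0,0],[0,0,0],[0,0,0]],"hand":[-1,-1,-1,-1,-1]}'
python3 -m jog '{"translation":[[2,0,3],[4,0,5],[4,0,5]],"delta_rot":[[0,0,0],[0,0,0],[0,0,0]],"hand":[-1,-1,-1]}'
python3 - <<'E'
from h import *
import cv2
o=get_obs();print(o['ee_pos'],o['ft_force'],o['qpos'].round(2))
to([620,-82,46],38)
t=optics.get_image("top")[190:310,220:380];s=optics.get_image("side")[220:360,240:400]
a=cv2.resize(t,None,fx=2.5,fy=2.5);b=cv2.resize(s,None,fx=2.5,fy=2.5);im=np.zeros((350,800,3),np.uint8);im[:300,:400]=a;im[:,400:]=b
cv2.imwrite("pics/p4.png",np.clip(im[:,:,::-1]*1.3+10,0,255).astype(np.uint8))
E
```

```text
t: 7.5
ee_pos: [607.2, -79.7, 45.7]
orientation: [-2.821, 0.004, -1.375]
ft_force: [-3.3, -0.1, 1.2]
width: 0.1
t: 7.8
ee_pos: [612.4, -79.3, 45.5]
orientation: [-2.822, 0.004, -1.374]
ft_force: [-0.1, 0.8, -0.5]
width: 0.8
[612.41179195 -79.33086526  45.48064197] [-0.09814953  0.80522019 -0.46461204] [-0.25  0.74  2.25  2.86  0.76 -1.51]
d [5.1 2.7 5.6] rot [-0.002  0.001 -0.004]
```

View pics/p4.png

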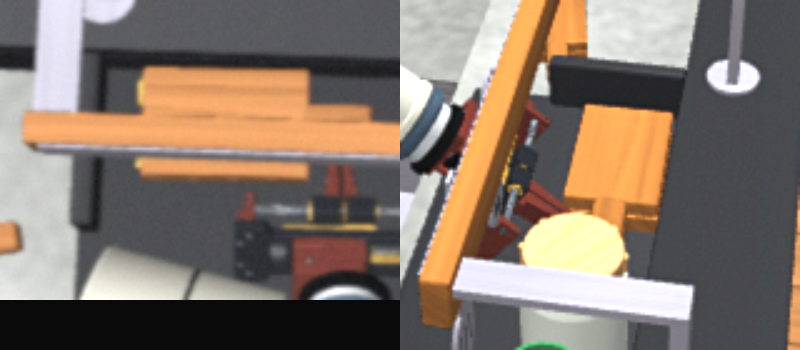

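Run:
```python
from h import *
t=optics.calibration("top")
for u,v in ((141,68),(307,70),(307,180),(138,178)): print(onz(t,(220+u/2.5,190+v/2.5),71).round(1))
for p in ([590,-79,46],[560,-79,46],[560,15,46],[580,15,46]): to(p,38)
```

```text
[680.8  94.3  71. ]
[681.7 -50.4  71. ]
[584.9 -51.6  71. ]
[584.   93.8  71. ]
d [-13.3  -0.3 -17.8] rot [-0.002  0.001 -0.003]
d [-31.8  -0.2 -41.4] rot [-0.002  0.001 -0.003]
d [-32.1 -94.2 -41.2] rot [-0.002  0.001 -0.003]
d [-19.8 -94.2 -25.5] rot [-0.002  0.001 -0.003]
```

Now parallel to the upstand but with a gap of about 8 mm (near edge x≈584, far edge x≈681). I back off and push the middle of the board square on until it bears.

```bash
python3 -m jog '{"translation":[[-16,0,-20],[-32,-20,-41],[-32,-60,-41],[-32,-94,-41],[-20,-94,-26]],"delta_rot":[[0,0,0],[0,0,0],[0,0,0],[0,0,0],[0,0,0]],"hand":[-1,-1,-1,-1,-1]}'
python3 -m jog '{"translation":[[1.2,0,1.6],[2.4,0,3.2],[3.6,0,4.8],[4.8,0,6.4],[4.8,0,6.4]],"delta_rot":[[0,0,0],[0,0,0],[0,0,0],[0,0,0],[0,0,0]],"hand":[-1,-1,-1,-1,-1]}'
```

```text
t: 8.4
ee_pos: [576.6, 19.3, 44.8]
orientation: [-2.822, -0.006, -1.365]
ft_force: [1.1, 1.0, -0.2]
width: 0.7
t: 8.9
ee_pos: [587.0, 13.6, 45.8]
orientation: [-2.823, 0.006, -1.373]
ft_force: [-4.0, 0.3, 2.6]
width: 0.3
```

```bash
python3 -m jog '{"translation":[[1.2,0,1.6],[2.4,0,3.2],[2.4,0,3.2],[2.4,0,3.2]],"delta_rot":[[0,0,0],[0,0,0],[0,0,0],[0,0,0]],"hand":[-1,-1,-1,-1]}'
python3 -m jog '{"translation":[[0.6,0,0.8],[1.2,0,1.6],[1.2,0,1.6]],"delta_rot":[[0,0,0],[0,0,0],[0,0,0]],"hand":[-1,-1,-1]}'
```

```text
t: 9.3
ee_pos: [589.3, 14.2, 44.5]
orientation: [-2.825, 0.005, -1.366]
ft_force: [-6.5, 1.4, -1.2]
width: 0.5
t: 9.6
ee_pos: [589.6, 14.3, 43.8]
orientation: [-2.827, 0.004, -1.362]
ft_force: [-12.6, 1.9, 2.6]
width: 0.7
```

The force rises to 12.6 N with the tip stalled at x≈589.5, which puts the far side at about 690.5, the upstand face. I back off and check.

```bash
python3 -m jog '{"translation":[[-6,0,-8],[-20,0,-26],[-30,0,-60],[-30,0,-100],[-30,0,-130]],"delta_rot":[[0,0,0],[0,0,0],[0,0,0],[0,0,0],[0,0,0]],"hand":[-1,-1,-1,-1,-1]}'
python3 - <<'E'
from h import *
import cv2
o=get_obs();print(o['ee_pos'],o['ft_force'])
t=optics.get_image("top")[190:310,220:380];s=optics.get_image("side")[220:360,240:400]
a=cv2.resize(t,None,fx=2.5,fy=2.5);b=cv2.resize(s,None,fx=2.5,fy=2.5);im=np.zeros((350,800,3),np.uint8);im[:300,:400]=a;im[:,400:]=b
cv2.imwrite("pics/p5.png",np.clip(im[:,:,::-1]*1.3+10,0,255).astype(np.uint8))
E
```

```text
t: 10.1
ee_pos: [470.8, 14.0, 102.8]
orientation: [-2.823, 0.006, -1.372]
ft_force: [0.4, -0.7, 0.9]
width: 0.5
[470.79837288  14.0034881  102.8080964 ] [ 0.42148707 -0.68036116  0.85221496]
```

View pics/p5.png

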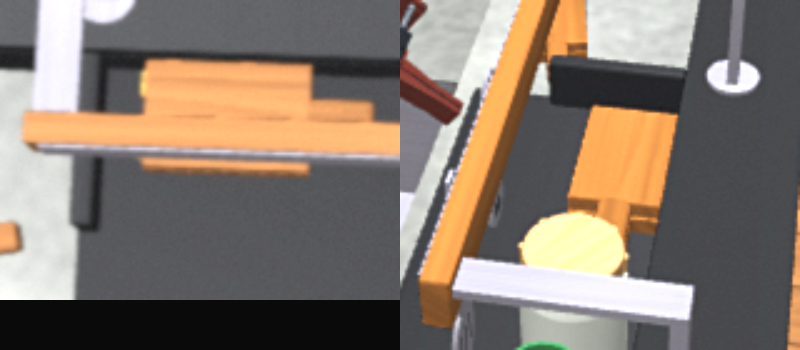

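Run:
```python
from h import *
t=optics.calibration("top")
P=[onz(t,(220+u/2.5,190+v/2.5),71) for u,v in ((146,59),(311,65),(308,175),(142,168))]
for p in P: print(p.round(1))
for p in P[:2]: print("face-gap at that y:", (690+(-0.0126)*0+0.0126*(p[1]-124)-p[0]).round(1))
im=optics.get_image("top");print(im[205:224,335].astype(int).sum(1).tolist(),im[205:224,385].astype(int).sum(1).tolist())
print(proj(t,[[690,50,95],[688,-45,95],[690,50,71],[688,-45,71]]).round(1))
```

```text
[689.   90.2  71. ]
[686.2 -53.8  71. ]
[589.3 -52.4  71. ]
[592.8  90.7  71. ]
face-gap at that y: 0.6
face-gap at that y: 1.6
[213, 210, 211, 218, 210, 205, 178, 126, 94, 103, 205, 329, 383, 395, 414, 414, 414, 397, 369] [206, 208, 203, 212, 213, 212, 205, 194, 149, 92, 76, 81, 67, 59, 61, 75, 117, 159, 170]
[[296.3 211. ]
 [340.7 212.7]
 [296.8 213.5]
 [340.4 215.1]]
```

Both ends are within about 2 mm of the face, and the hinge is about 4 mm from its start. The robot is clear, so I hand in.

```bash
python3 -c "
from h import *
print(ctrl.close_job())"
```

```text
the job is handed in; nothing more can be done
None
```

The press is shut and lies flush along the upstand. I handed the job in at about 10 s on the robot clock; no verdict was reported.

**What I did:** I pressed the upper paddle shut with the closed fingertips while the press still stood about 0.65 rad out. Then I pushed the handle round on an arc about the hinge end. This left a gap of about 8 mm, so I pushed square on the middle of the board until it bore on the upstand.

**Shut:** the push down met a hard stop at closed height, with 32 N on the wrist. Pictures before and after the swing show the paddles together.

**Flush:** the last top image puts the heel about 0.6 mm and the shoulder about 1.6 mm from the upstand face. The camera calibration is only good to about 2 mm. The final push independently put the far side at about x = 690.5 mm, which matches the face.

**Hinge end:** it moved about 4 mm from its start (limit 40 mm). The press looks flat, but I did not measure its height or tilt separately.

**Other objects:** the canister looks unmoved in the last side crop. I did not measure it again, or the tumbler, opener or spoon; the planned path kept the gripper clear of the canister and the hanging tools, and no unexpected contact force showed. When handed in, the robot was clear, about 120 mm from the press.

**Snag:** my first 40° lean ran joint 5 to the edge of its range, so I used a 52° lean with the wrist turned over instead.

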